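Set the polarizer ring to its mark and take a test frame

TASK

The upward-looking inspection camera on the green mat carries a polarizer ring with a lever that ends in an upright black knob: with your fingertips push the knob gently round, without gripping it, until the lever lies over the orange mark on the dial. Then press the green button on the two-button box right down and let it go, to take a test frame; do not press it while the lever is off the mark, and never press the red one. Leave the camera unit, its orange mark and everything else on the desk where they stand.

Things in the scene. Friction and masses are not known exactly. Their poses are not given: they have to be found in the camera images.
- station: Loose camera unit, 2 kg, on the green mat (top 3 mm above the desk): black base 140 x 140 x 12 mm, four posts, camera cube, lens looking up, on top a black round plate (diameter 136 mm) with a white dial. Origin: centre of its underside, z up. The ring turns about this z; at ring angle 0 the lever points along the unit's -x. It may not be shoved 8 mm or tipped.
- dial_centre (a point): Point on the turning axis, at the top face of the white dial, 114 mm above the unit's underside. Dial radius 66 mm with black ticks every 5 degrees. The black polarizer ring (radius 47 mm) rises 12 mm above the dial.
- ring (a joint): Angle of the polarizer ring and its lever, rad, 0 when the lever points along the unit's -x, growing counter-clockwise seen from above; end stops at -1.4 and 1.4. It starts between -1.15 and -0.45. It turns with steady friction (about 1.3 N at the knob) and stays where it is left, without springing back.
- lever: The lever: a 6 mm steel rod running out from the ring, centre 7 mm above the dial, with an upright black knob on its end, diameter 14 mm, 40 mm tall, its axis 95 mm from the ring's axis. Origin: centre of the knob's foot, 3 mm above the dial; x points outward along the lever, z up. More than 18 N between fingers and lever counts as gripping or forcing it.
- knob_top (a point): Centre of the knob's flat top, 40 mm above its foot (about 160 mm above the desk).
- mark_tab (a point): Middle of the top of the orange mark: a tab 18 mm long radially, 14 mm wide, 2.5 mm thick, clamped stiffly on the dial's rim, middle 61 mm from the ring's axis, at ring angle 0.15 to 0.80 (always counter-clockwise, from above, of the lever's start). The rod passes 1.5 mm above it. Its x axis points outward; when parallel to the lever's x the lever lies exactly over the mark.
- trigger: Two-button box fixed to the desk: yellow, 80 x 145 mm, grey top face 47 mm above its underside, which stands on the mat. Origin: centre of its underside. The green button is 36 mm to its own +y, the red one 36 mm to its -y.
- go (a joint): Travel of the green button, m: 0 up, 0.006 fully down; springs back up. Fully down takes 5 N.
- go_top (a point): Centre of the top of the green button's cap, 28 mm in diameter, pressed straight down.
- stop (a joint): Travel of the red button, m: 0 up, 0.006 fully down. Not to be pressed.
- stop_top (a point): Centre of the top of the red button's cap, 28 mm in diameter.
- bowl: Bystander: loose kraft-paper bowl, rim diameter 150 mm, 45 mm tall. Origin: centre of its underside.
- block: Bystander: orange 30 mm block lying in the bowl. Origin: centre of its underside.
- adapter: Bystander: loose black power adapter 120 x 52 x 32 mm, long along its x. Origin: centre of its underside.
- servo: Bystander: loose black servo motor 62 x 25 mm, 40 mm tall with a white horn. Origin: centre of its underside.
- pen_cup: Bystander: loose metal pen cup, diameter 84 mm, 100 mm tall, pens to 141 mm. Origin: centre of its underside.
- driver: Bystander: loose screwdriver lying on the mat along its x. Origin: under its middle.
- tape: Bystander: blue ring of tape lying flat, outer diameter 90 mm, 20 mm tall. Origin: centre of its underside.
- bracket: Bystander: white printed angle bracket, 70 x 45 mm, 50 mm tall. Origin: centre of its underside.

How it is judged:
On the way, in this order (a step that is already met when the one before it is completed fails the run):
1. the lever has been pushed round to lie over the orange mark (angle between the x axis of lever and the x axis of mark_tab, either way round below 0.09 rad and velocity of joint ring between -0.03 and 0.03 rad/s), for 0.2 s.
2. the green button has been pressed right down (value of joint go above 0.0045 m), for 0.04 s.
At the end, for the whole second after the job is handed in: The lever rests over the orange mark (within 0.09 rad of its middle); the green button was then pressed at least 4.5 of its 6 mm and is up again, as is the red one; the camera unit is upright and within 8 mm of where it stood, its mark within 10 mm, each bystander within 20 mm (angle between the x axis of lever and the x axis of mark_tab, either way round below 0.09 rad and velocity of joint ring between -0.02 and 0.02 rad/s and value of joint each of go, stop below 0.0015 m and angle between station's own z axis and vertical below 0.03 rad and distance of station from where it was at the start of the episode below 0.008 m and distance of mark_tab from where it was at the start of the episode below 0.01 m and distance of each of bowl, block, adapter, servo, pen_cup, driver, tape, bracket from where it was at the start of the episode below 0.02 m); the robot touches nothing.
It fails at once if the lever is gripped or forced (over 18 N from the fingers) (contact force between the fingers and lever above 18 N).
It fails at once if the green button is pressed while the lever is off the mark (value of joint go above 0.003 m and angle between the x axis of lever and the x axis of mark_tab, either way round above 0.09 rad).
It fails at once if the red button is pressed (value of joint stop above 0.002 m).
It fails at once if the camera unit is shoved, lifted or tipped, or its orange mark is moved (distance of station from where it was at the start of the episode above 0.008 m or distance of mark_tab from where it was at the start of the episode above 0.01 m or angle between station's own z axis and vertical above 0.06 rad).
It fails at once if a bystander (bowl, block, adapter, servo, pen cup, screwdriver, tape, bracket) is moved (distance of any of bowl, block, adapter, servo, pen_cup, driver, tape, bracket from where it was at the start of the episode above 0.02 m).
It also fails if it takes over 51 s, if anything falls off the work surface, if the arm or the gripper's body presses on something with over 40 N, if the wrist force passes 120 N, or if a joint passes its speed limit or range.

ROBOT

A 6-joint arm with a two-finger parallel gripper is mounted at the origin on the work surface. World frame = base frame: x ahead of the robot, y to its left, z up, the work surface at z = 0. Lengths are in m, angles in rad, forces in N, time in s.
With the tool pointing down it reaches from about 0.35 to 0.875 m from the base axis. Payload 15.5 kg.
Tool frame: the origin (TCP) lies on the mounting face of the last link; the fingertips stand 173 mm ahead of it and the grasp point (between the pads) lies 155 mm ahead of it (ctrl.grasp_offset is the distance from the TCP to the grasp point, in m); z points along the fingers, y is the line along which they close (so a half turn about z gives the same grasp; the last joint's range is limited). The gripper opens to 85 mm and grips with 20 to 120 N. Pads are 22 mm wide; open, the fingers measure 114 mm over their backs; the gripper's body (76 mm by 85 mm) begins 54 mm behind the grasp point. The pads swing forward as they close: fully open they stand 13 mm farther back than shut.
Start: joints at [-1.417, 0.494, 1.345, -0, 1.302, -0.096], TCP at [0.155, -0.606, 0.405] pointing down, gripper open.
Joint ranges: [-2.91, 2.91], [-0.82, 2.16], [0.22, 2.67], [-1.22, 4.37], [0.12, 2.79], [-3.08, 3.08]. Speed limits (rad/s): [1.89, 1.89, 2.57, 3.01, 3.01, 3.01].

INTERFACE

Orientations are given as a rotation vector (axis times angle).
In Python, from workcell import ctrl gives the robot as it stands.
- The arm moves only by the tool send_rows, never from a script. Its argument "motion" is a list of rows, each a list of 3 entries, a list of its own where there are three numbers: the shift along the tool's x, y, z in cm, then the turn, a rotation vector about the tool's x, y, z in rad, then the finger opening in cm, from 0 to 8.54. In form: [[[x, y, z], [rx, ry, rz], grip], ...]. A call has 1 to 12 rows; each row is the pose to reach, as a shift and turn from the pose commanded when the call began, along the tool's axes at that moment; what a row does not reach only later rows make up. A row lasts 1/8 s, in which the tool goes at most 62.5 mm and 10.7 degrees, less where a joint would pass 70% of its speed; a pose out of reach is approached as far as the arm can. A call with a gripper value outside its range is refused whole. The fingers move at their own pace and stop on an object; "force" is the grip in N (left out, the last holds). Time passes only in rows, so rows that repeat a pose let the fingers close. It gives the time, the measured TCP pose, the force, the opening and the grip force at its end, in the units of the state.
- ctrl.sense(): the state, without advancing time (a new reading comes with each control period).
- ctrl.read_camera(name): name is "scene" or "top"; returns (picture, depth): 384x512x3 uint8, red, green, blue; 384x512 float32, m along the optical axis (not along the pixel's ray), 0 where there is no reading.
- ctrl.camera_info(name): a dict with "K" (3x3 intrinsics, pixels), "k1" (the pictures are not rectified: a ray, as slopes to the right and down, at radius r is drawn at 1 + k1 r^2 times it, then the intrinsics apply), "rvec" (rotation vector, rad) and "tvec" (3), from world to camera coordinates, as OpenCV has them. Camera axes: x right, y down, z forward; pixel columns grow to the right and rows downward; lengths in m; the calibration is good to about 2 mm. A picture is of the moment at which its call begins. camera_info takes no time and is no camera call.
- ctrl.job_done(): hands the job in; it is judged then, once.
The state is a dict: "time_s": time; "qpos": joint angles; "qd": joint speeds; "joint_efforts": joint torques, N m; "tcp_pos": TCP position; "tcp_rot": TCP orientation; "force": force on the tool from outside, world axes, zero at the start; "torque": the same for the moment, N m; "finger_gap": opening from 0.0 (shut) to 1.0 (fully open); "gripper_force": force on a finger pad.
Only numpy, scipy, OpenCV 4.12 (cv2) and the standard library are available. Lean on these libraries where they do the work, as an engineer would, in place of code of your own. Each camera call takes 0.05 s, during which the arm holds its last target. There are 200 camera calls.

## Working session

There is one attempt and no reset: what is moved stays moved. The work goes in short steps, Python scripts to look and compute and a tool call to move; the robot and the scene stay as the last step left them, time stands still between calls to the robot, and variables do not carry over. Pictures are saved under pics/ and viewed, at most 10 in all, crops included, and the job is handed in when it is done.

Besides the shell and the picture viewer there is one more tool, called after "Call:" by a JSON object that holds its "api" and its "payload". send_rows: Moves the arm, as the interface text tells. Its arguments: {"type":"object","properties":{"motion":{"type":"array","items":{"type":"array"}},"force":{"type":"number"}},"required":["motion"]}

```bash
mkdir -p pics; cat > h.py <<'E'
import numpy as np, cv2
from workcell import ctrl
from scipy.spatial.transform import Rotation as R
def cam(n):
    i=ctrl.camera_info(n); K=np.array(i["K"]); M=R.from_rotvec(np.ravel(i["rvec"])).as_matrix(); t=np.ravel(i["tvec"]); return K,i["k1"],M,t
def ray(n,uv):
    K,k1,M,t=cam(n)
    p=cv2.undistortPoints(np.array(uv,float).reshape(-1,1,2),K,np.array([k1,0,0,0],float)).reshape(-1,2)
    d=np.c_[p,np.ones(len(p))]@M   # rows: M^T d
    return -M.T@t,d
def onz(n,uv,z):
    c,d=ray(n,uv); return c+d*((z-c[2])/d[:,2])[:,None]
def proj(n,P):
    K,k1,M,t=cam(n)
    return cv2.projectPoints(np.array(P,float).reshape(-1,1,3),cv2.Rodrigues(M)[0],t,K,np.array([k1,0,0,0],float))[0].reshape(-1,2)
def shot(n,f):
    a,d=ctrl.read_camera(n); cv2.imwrite("pics/"+f+".png",cv2.cvtColor(a,cv2.COLOR_RGB2BGR)); np.save("pics/"+f+".npy",d); return a,d
E
python3 - <<'E'
from h import *
for n in("scene","top"):
    a,d=shot(n,n+"0"); c,_=ray(n,[[256,192]]); print(n,c,_,cam(n)[0][0,0],cam(n)[1])
s=ctrl.sense(); print({k:np.round(v,3) for k,v in s.items()}); print(ctrl.grasp_offset)
E
```

```text
scene [ 1.22582708 -0.36118881  1.00460574] [[-0.56482522  0.27863232 -0.77683688]] 419.24918156076535 0.038544859164158896
top [ 0.37004054 -0.00912128  1.23842772] [[ 0.19173472 -0.01028493 -0.98149556]] 393.0202742695257 -0.0007436398624589327
{'time_s': np.float64(0.1), 'qpos': array([-1.416,  0.494,  1.346, -0.   ,  1.303, -0.096]), 'qd': array([-0.   , -0.003, -0.001,  0.001, -0.001, -0.   ]), 'joint_efforts': array([ 1.0000e-03, -8.8359e+01, -3.8456e+01,  0.0000e+00,  5.0000e-03,
       -0.0000e+00]), 'tcp_pos': array([ 0.154, -0.605,  0.404]), 'tcp_rot': array([-3.116, -0.391,  0.   ]), 'force': array([-1.043,  0.911, -0.707]), 'torque': array([0.047, 0.085, 0.023]), 'gripper_force': np.float64(0.0), 'finger_gap': np.float64(1.003)}
0.1547
```

View pics/scene0.png

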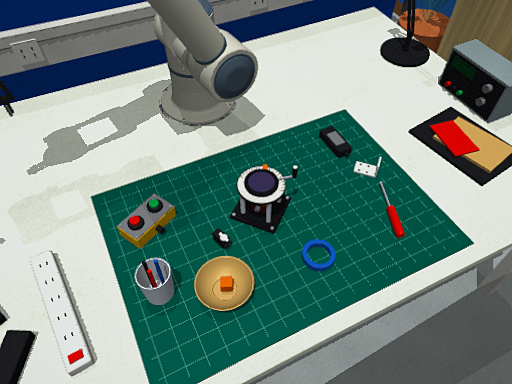

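View pics/top0.png

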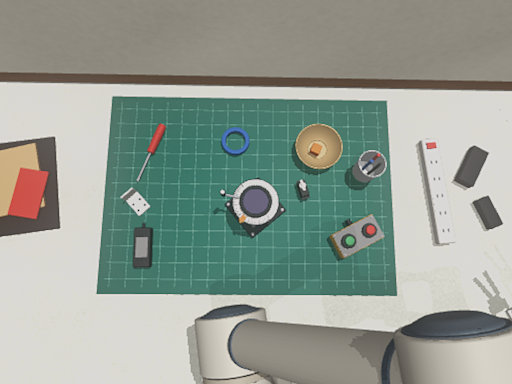

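The scene view shows the unit near (262,190), with the lever and knob at (294,172) and the orange tab at (265,167). In the top view the dial is at (256,202), the knob at (223,191), the tab at (242,219), the green button at (348,241) and the red one at (370,230).

```bash
python3 - <<'E'
from h import *
ims=[]
for n,(x0,y0,x1,y1) in (("top",(206,160,296,250)),("scene",(220,145,310,235))):
    a=cv2.imread(f"pics/{n}0.png"); c=cv2.resize(a[y0:y1,x0:x1],(400,400),interpolation=cv2.INTER_CUBIC); ims.append(c)
cv2.imwrite("pics/c0.png",np.hstack(ims))
def comp(m,near):
    k,l,s,c=cv2.connectedComponentsWithStats(m.astype(np.uint8)); i=1+np.argmin(np.hypot(*(c[1:]-near).T)+ (s[1:,4]<5)*1e3); return c[i],s[i,4],l==i
a=cv2.imread("pics/top0.png"); hsv=cv2.cvtColor(a,cv2.COLOR_BGR2HSV); H,S,V=cv2.split(hsv)
# dial
w=(S<60)&(V>130)
_,_,m=comp(w,(256,202)); 
c,_=cv2.findContours(m.astype(np.uint8),cv2.RETR_EXTERNAL,cv2.CHAIN_APPROX_NONE); e=cv2.fitEllipse(cv2.convexHull(max(c,key=cv2.contourArea))); print("dial",e,onz("top",[e[0]],.117))
o=(H>5)&(H<20)&(S>150)&(V>120); t=comp(o,(242,219)); print("tab",t[:2],onz("top",[t[0]],.1195))
g=(H>45)&(H<85)&(S>120)&(V>90); 
for nm,mm,nr in(("green",(H>50)&(H<80)&(V>100)&(S>100),(348,241)),("red",((H<5)|(H>175))&(S>150)&(V>100),(370,230))):
    q=comp(mm,nr); print(nm,q[:2],onz("top",[q[0]],.06))
d=np.load("pics/top0.npy"); print(d[241,348],d[235,359])
E
```

```text
dial ((253.41598510742188, 200.9596405029297), (44.113033294677734, 51.951698303222656), 101.89320373535156) [[ 0.56259422 -0.0136666   0.117     ]]
tab (array([242.72727273, 217.45454545]), np.int32(11)) [[0.51386062 0.01639821 0.1195    ]]
green (array([349.44444444, 240.22222222]), np.int32(72)) [[ 0.45632175 -0.30360871  0.06      ]]
red (array([370.31914894, 229.55319149]), np.int32(47)) [[ 0.48908672 -0.36809378  0.06      ]]
1.1664747 1.1909884
```

View pics/c0.png

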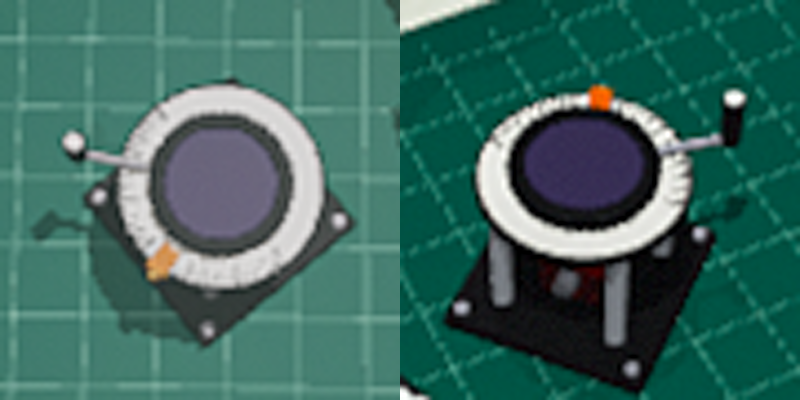

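The crop shows the knob top (white cap) at top-view pixel (222.6,192.2), the dial centre at (255.7,202.0) and the tab at (242.4,219). In the scene view the knob top is at (295.4,167) and the tab at (265,167).

```bash
python3 - <<'E'
from h import *
a=cv2.imread("pics/top0.png"); hsv=cv2.cvtColor(a,cv2.COLOR_BGR2HSV); H,S,V=cv2.split(hsv)
m=((S<70)&(V>130)).astype(np.uint8); m[:, :230]=0
# lever excluded by opening
m=cv2.morphologyEx(cv2.resize(m,None,fx=4,fy=4,interpolation=0),cv2.MORPH_OPEN,np.ones((11,11)))[:1000]
m[:640]=0; m[:,1200:]=0
pts=np.argwhere(m)[:,::-1]; h=cv2.convexHull(pts.astype(np.int32)); e=cv2.fitEllipse(h); uv=(np.array(e[0])+.5)/4-.5
C=onz("top",[uv],.117)[0]; print("dial",uv,np.array(e[1])/4,C)
Ks=onz("top",[[222.4,191.9]],.16)[0]; T=onz("top",[[242.1,218.7]],.1195)[0]
for n,p,q,r in(("scene",[295.2,166.8],[264.9,166.6],[261,184.5]),):
    print("scene knob",onz(n,[p],.16),"tab",onz(n,[q],.1195),"dial",onz(n,[r],.117))
print("knob",Ks,"tab",T)
for P in(Ks,T):
    v=(P-C)[:2]; print(np.hypot(*v),np.degrees(np.arctan2(v[1],v[0])))
E
```

```text
dial [265.04244995 197.54769897] [47.85641479 70.60009766] [ 0.57305219 -0.04727362  0.117     ]
scene knob [[0.57978592 0.07678371 0.16      ]] tab [[0.50977298 0.02046733 0.1195    ]] dial [[ 0.5626517  -0.01860421  0.117     ]]
knob [0.57978799 0.07333186 0.16      ] tab [0.5102517  0.01813312 0.1195    ]
0.12079343227941813 86.80335921672905
0.09067492618420891 133.83542752874908
```

```bash
python3 - <<'E'
from h import *
C=onz("top",[[255.34,201.6]],.117)[0]; print(C)
for n,c in(("top",C),("scene",onz("scene",[[260.9,184.2]],.117)[0])):
    for P in([.5798,.0733],[.5103,.0181]) if n=="top" else ([.5798,.0768],[.5098,.0205]):
        v=np.array(P)-c[:2]; print(n,np.hypot(*v),np.degrees(np.arctan2(v[1],v[0])))
s=ctrl.sense(); m=R.from_rotvec(s["tcp_rot"]).as_matrix(); print(m.round(3))
E
```

```text
[ 0.56078297 -0.01925516  0.117     ]
top 0.09448864839457659 78.38920093866183
top 0.06280078453265553 143.50020315662016
scene 0.09689689658577749 79.15012365426306
scene 0.06472724346555453 143.09867335708114
[[ 0.969  0.247 -0.   ]
 [ 0.247 -0.969  0.001]
 [ 0.    -0.001 -1.   ]]
```

Both views agree: axis at (0.561,-0.019), knob at bearing 78.7°, tab at 143.2°. I will go behind the knob with the fingers shut, staying high.

Call:
{"api": "send_rows", "payload": {"motion": [[[5.3, -4.6, 0], [0, 0, 0.05], 0], [[10.6, -9.2, 0], [0, 0, 0.1], 0], [[15.9, -13.7, 0], [0, 0, 0.2], 0], [[20.7, -17.8, 0], [0, 0, 0.3], 0], [[25.5, -22, 0], [0, 0, 0.4], 0], [[30.3, -26.1, 0], [0, 0, 0.447], 0], [[35.1, -30.3, 0], [0, 0, 0.447], 0], [[39.9, -34.4, 0], [0, 0, 0.447], 0], [[44.7, -38.5, 0], [0, 0, 0.447], 0], [[50, -43.1, 0], [0, 0, 0.447], 0], [[56, -48.3, 0], [0, 0, 0.447], 0], [[62, -53.5, 0], [0, 0, 0.447], 0]]}}

```text
time_s: 1.6
tcp_pos: [0.5845, 0.0115, 0.4045]
tcp_rot: [3.126, -0.309, -0.001]
force: [2.0, -1.9, -0.2]
finger_gap: -0.0
gripper_force: 0.0
```

Call:
{"api": "send_rows", "payload": {"motion": [[[0, 0, 0], [0, 0, 0], 0], [[0, 0, 0], [0, 0, 0], 0]]}}

```text
time_s: 1.85
tcp_pos: [0.5834, 0.0094, 0.4042]
tcp_rot: [3.126, -0.308, -0.002]
force: [-0.3, -0.6, -0.5]
finger_gap: -0.001
gripper_force: 0.0
```

```bash
cat >> h.py <<'E'
def rel(P,head):
    "shift in tool cm and rz to reach world P (TCP) with heading of tool x (deg)"
    s=ctrl.sense(); m=R.from_rotvec(s["tcp_rot"]); Q=R.from_euler("z",head,degrees=True)*R.from_euler("x",180,degrees=True)
    return (m.inv().apply(np.array(P)-s["tcp_pos"])*100).round(2),(m.inv()*Q).as_rotvec().round(3)
E
python3 - <<'E'
from h import *
print(ctrl.sense()["tcp_pos"],rel([.6242,.0654,.310],-11.3))
E
```

```text
[0.58339376 0.00942097 0.40424865] (array([ 2.92, -6.29,  9.42]), array([0.   , 0.001, 0.001]))
```

Call:
{"api": "send_rows", "payload": {"motion": [[[1.5, -3.2, 0], [0, 0, 0], 0], [[2.9, -6.3, 0], [0, 0, 0], 0], [[2.9, -6.3, 0], [0, 0, 0], 0], [[2.9, -6.3, 4], [0, 0, 0], 0], [[2.9, -6.3, 7], [0, 0, 0], 0], [[2.9, -6.3, 9.2], [0, 0, 0], 0], [[2.9, -6.3, 9.2], [0, 0, 0], 0], [[2.9, -6.3, 9.2], [0, 0, 0], 0]]}}

```text
time_s: 2.85
tcp_pos: [0.6245, 0.0647, 0.3138]
tcp_rot: [-3.126, 0.311, -0.001]
force: [0.8, -0.6, 0.7]
finger_gap: -0.002
gripper_force: 0.0
```

```bash
python3 - <<'E'
from h import *
a,_=shot("scene","s1"); b,_=shot("top","t1")
print(ctrl.sense()["tcp_pos"],ctrl.sense()["force"])
f=lambda a,x,y:cv2.resize(a[y:y+100,x:x+100,::-1],(400,400),interpolation=cv2.INTER_CUBIC)
cv2.imwrite("pics/c1.png",np.hstack([f(b,180,150),f(a,230,110)]))
C=np.array([.5615,-.019])
for th in(78.7,):
  pass
def pose(th,back):
  t=np.radians(th); return list(C+.095*np.array([np.cos(t),np.sin(t)])-back*np.array([-np.sin(t),np.cos(t)]))+[.312]
for th,b in((78.7,.02),(78.7+8,.018),(78.7+16,.018),(78.7+24,.018),(78.7+32,.018),(78.7+40,.018),(78.7+48,.018),(78.7+54,.018),(143.2,.018)): print(th,rel(pose(th,b),th-90))
E
```

```text
[0.6246568  0.0651088  0.31395395] [ 0.50758768 -0.46960802  0.44318094]
78.7 (array([-2.55, -0.01,  0.19]), array([-0.   , -0.002, -0.   ]))
86.7 (array([-4.09, -0.17,  0.19]), array([-0.   , -0.002, -0.14 ]))
94.7 (array([-5.43, -0.14,  0.19]), array([-0.   , -0.002, -0.28 ]))
102.7 (array([-6.77,  0.08,  0.18]), array([ 0.   , -0.002, -0.419]))
110.7 (array([-8.05,  0.48,  0.18]), array([ 0.   , -0.002, -0.559]))
118.7 (array([-9.27,  1.05,  0.18]), array([ 0.   , -0.002, -0.699]))
126.7 (array([-10.4 ,   1.8 ,   0.18]), array([ 0.   , -0.002, -0.838]))
132.7 (array([-11.17,   2.45,   0.18]), array([ 0.001, -0.002, -0.943]))
143.2 (array([-12.34,   3.78,   0.17]), array([ 1.000e-03, -2.000e-03, -1.126e+00]))
```

View pics/c1.png

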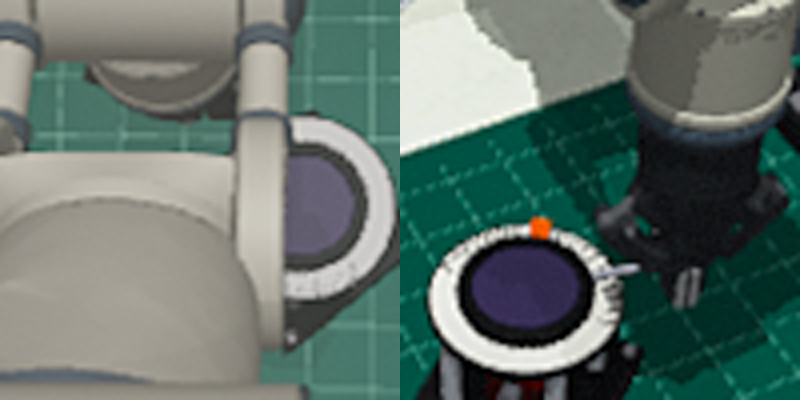

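The fingertips sit behind the knob, on the rod's clockwise side, at knob height. I'll start a gentle push.

Call:
{"api": "send_rows", "payload": {"motion": [[[-1.0, 0, 0.1], [0, 0, 0], 0], [[-1.8, 0, 0.2], [0, 0, 0], 0], [[-2.2, 0, 0.2], [0, 0, 0], 0], [[-2.5, 0, 0.2], [0, 0, 0], 0], [[-2.8, -0.05, 0.2], [0, 0, -0.02], 0], [[-3.1, -0.08, 0.2], [0, 0, -0.05], 0], [[-3.4, -0.1, 0.2], [0, 0, -0.08], 0], [[-3.75, -0.15, 0.2], [0, 0, -0.11], 0], [[-4.1, -0.17, 0.2], [0, 0, -0.14], 0], [[-4.1, -0.17, 0.2], [0, 0, -0.14], 0]]}}

```text
time_s: 4.2
tcp_pos: [0.5842, 0.0753, 0.3107]
tcp_rot: [3.14, -0.089, -0.001]
force: [0.2, -0.1, 0.2]
finger_gap: -0.003
gripper_force: 0.0
```

```bash
python3 - <<'E'
from h import *
s=ctrl.sense();print(s["tcp_pos"],s["force"])
a,_=shot("scene","s2")
f=lambda a,x,y:cv2.resize(a[y:y+80,x:x+100,::-1],(600,480),interpolation=cv2.INTER_CUBIC)
cv2.imwrite("pics/c2.png",f(a,230,130))
E
```

```text
[0.5842441  0.07531351 0.31067081] [ 0.21195646 -0.05244003  0.15618589]
```

View pics/c2.png

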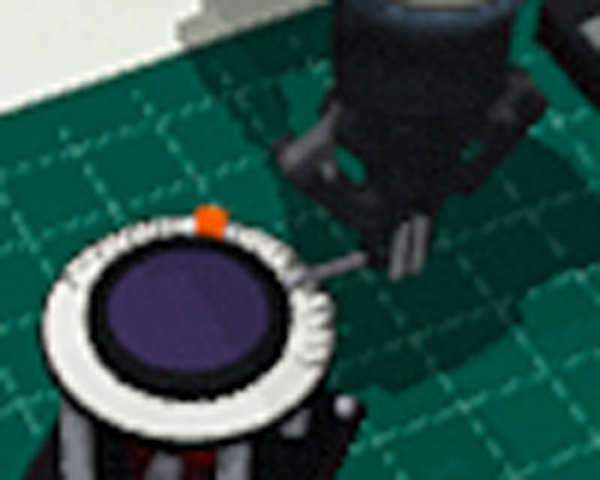

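The lever rod runs from (280,176) to (291,173) in the scene picture, the fingertips are at (297,171), and the tab is at (265,167). The rod appears to have moved with the fingers.

```bash
python3 - <<'E'
from h import *
C=np.array([.5615,-.019])
for n,P in(("before",[[278.5,179.1],[292.5,176.2]]),("now",[[279.6,176],[290.4,172.7]])):
    v=onz("scene",P,.124)[:,:2]-C; print(n,np.hypot(*v.T),np.degrees(np.arctan2(v[:,1],v[:,0])))
def pose(th,back):
  t=np.radians(th); return list(C+.095*np.array([np.cos(t),np.sin(t)])-back*np.array([-np.sin(t),np.cos(t)]))+[.310]
for th in range(90,145,6): print(th,rel(pose(th,.018),th-90))
E
```

```text
before [0.05109109 0.09195328] [78.23986363 78.51557297]
now [0.05820115 0.0913423 ] [88.32348464 87.30151165]
90 (array([-0.49, -0.04,  0.06]), array([ 0.   ,  0.   , -0.057]))
96 (array([-1.5 , -0.12,  0.06]), array([ 0.   ,  0.   , -0.162]))
102 (array([-2.51, -0.09,  0.06]), array([-0.   ,  0.   , -0.267]))
108 (array([-3.52,  0.04,  0.07]), array([-0.   ,  0.   , -0.371]))
114 (array([-4.5 ,  0.28,  0.07]), array([-0.   ,  0.   , -0.476]))
120 (array([-5.45,  0.61,  0.07]), array([-0.   ,  0.   , -0.581]))
126 (array([-6.37,  1.05,  0.07]), array([-0.   ,  0.   , -0.686]))
132 (array([-7.23,  1.58,  0.07]), array([-0.  ,  0.  , -0.79]))
138 (array([-8.03,  2.2 ,  0.07]), array([-0.   ,  0.   , -0.895]))
144 (array([-8.76,  2.89,  0.07]), array([-0.,  0., -1.]))
```

The rod has turned to about 87.5° as modelled. I'll continue to about 132°, 6° per two rows.

Call:
{"api": "send_rows", "payload": {"motion": [[[-0.5, -0.04, 0], [0, 0, -0.057], 0], [[-1.0, -0.08, 0], [0, 0, -0.11], 0], [[-1.5, -0.12, 0], [0, 0, -0.162], 0], [[-2.0, -0.11, 0], [0, 0, -0.215], 0], [[-2.5, -0.09, 0], [0, 0, -0.267], 0], [[-3.0, -0.03, 0], [0, 0, -0.319], 0], [[-3.5, 0.04, 0], [0, 0, -0.371], 0], [[-4.0, 0.16, 0], [0, 0, -0.424], 0], [[-4.5, 0.28, 0], [0, 0, -0.476], 0], [[-5.0, 0.44, 0], [0, 0, -0.529], 0], [[-5.45, 0.61, 0], [0, 0, -0.581], 0], [[-5.45, 0.61, 0], [0, 0, -0.581], 0]]}}

```text
time_s: 5.75
tcp_pos: [0.5297, 0.0722, 0.3107]
tcp_rot: [-3.035, -0.813, 0.0]
force: [-0.4, 0.4, -1.0]
finger_gap: -0.003
gripper_force: 0.0
```

```bash
python3 - <<'E'
from h import *
C=np.array([.5615,-.019])
a,_=shot("scene","s3")
f=lambda a,x,y:cv2.resize(a[y:y+80,x:x+100,::-1],(600,480),interpolation=cv2.INTER_CUBIC)
cv2.imwrite("pics/c3.png",f(a,230,125))
s=ctrl.sense();print(s["tcp_pos"],s["force"],s["qpos"].round(2))
def pose(th,back):
  t=np.radians(th); return list(C+.095*np.array([np.cos(t),np.sin(t)])-back*np.array([-np.sin(t),np.cos(t)]))+[.310]
for th in range(120,148,3): print(th,rel(pose(th,.018),th-90))
E
```

```text
[0.52987776 0.07225797 0.31070567] [0.22843512 0.46189061 1.17899409] [ 0.02  0.48  1.68 -0.    0.98  1.07]
120 (array([-0.02, -0.02,  0.07]), array([-0.   ,  0.   , -0.001]))
123 (array([-0.52, -0.1 ,  0.07]), array([-0.   ,  0.   , -0.054]))
126 (array([-1.03, -0.15,  0.07]), array([-0.   ,  0.   , -0.106]))
129 (array([-1.53, -0.18,  0.07]), array([-0.   ,  0.   , -0.158]))
132 (array([-2.04, -0.18,  0.07]), array([-0.   ,  0.   , -0.211]))
135 (array([-2.54, -0.15,  0.07]), array([-0.   ,  0.   , -0.263]))
138 (array([-3.05, -0.1 ,  0.07]), array([-0.   ,  0.   , -0.315]))
141 (array([-3.55, -0.03,  0.07]), array([-0.   ,  0.   , -0.368]))
144 (array([-4.04,  0.08,  0.07]), array([-0.  ,  0.  , -0.42]))
147 (array([-4.53,  0.21,  0.07]), array([-0.   ,  0.   , -0.472]))
```

View pics/c3.png

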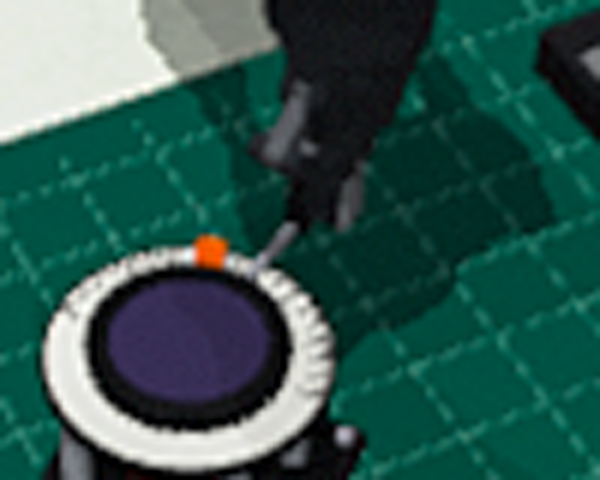

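The rod runs from (272,169) to (279,163); the tab at (264.6,166.5) has not moved. I'll push on to about model 141° (the rod leads by 1–2°).

Call:
{"api": "send_rows", "payload": {"motion": [[[-0.5, -0.1, 0], [0, 0, -0.054], 0], [[-1.0, -0.15, 0], [0, 0, -0.106], 0], [[-1.5, -0.18, 0], [0, 0, -0.158], 0], [[-2.0, -0.18, 0], [0, 0, -0.211], 0], [[-2.5, -0.15, 0], [0, 0, -0.263], 0], [[-2.8, -0.12, 0], [0, 0, -0.29], 0], [[-3.05, -0.1, 0], [0, 0, -0.315], 0], [[-3.05, -0.1, 0], [0, 0, -0.315], 0]]}}

```text
time_s: 6.8
tcp_pos: [0.5029, 0.0578, 0.3107]
tcp_rot: [2.869, 1.279, -0.0]
force: [-0.0, -0.8, -0.2]
finger_gap: 0.001
gripper_force: 0.0
```

```bash
python3 - <<'E'
from h import *
C=np.array([.5615,-.019])
v=onz("scene",[[272.1,169.2],[278.7,162.6]],.124)[:,:2]-C; print(np.hypot(*v.T),np.degrees(np.arctan2(v[:,1],v[:,0])))
a,_=shot("scene","s4")
f=lambda a,x,y:cv2.resize(a[y:y+60,x:x+80,::-1],(640,480),interpolation=cv2.INTER_CUBIC)
cv2.imwrite("pics/c4.png",f(a,230,135))
s=ctrl.sense();print(s["tcp_pos"],s["force"])
def pose(th,back):
  t=np.radians(th); return list(C+.095*np.array([np.cos(t),np.sin(t)])-back*np.array([-np.sin(t),np.cos(t)]))+[.310]
for th in range(138,148,1): print(th,rel(pose(th,.018),th-90))
E
```

```text
[0.05950481 0.09155824] [120.50539323 119.00496171]
[0.50297317 0.05783545 0.31066504] [ 1.04427272  0.04738553 -0.19021718]
138 (array([ 0.01, -0.01,  0.07]), array([0., 0., 0.]))
139 (array([-0.16, -0.04,  0.07]), array([ 0.   ,  0.   , -0.017]))
140 (array([-0.33, -0.07,  0.07]), array([ 0.   ,  0.   , -0.035]))
141 (array([-0.49, -0.09,  0.07]), array([ 0.   ,  0.   , -0.052]))
142 (array([-0.66, -0.11,  0.07]), array([ 0.   ,  0.   , -0.069]))
143 (array([-0.83, -0.13,  0.07]), array([ 0.   ,  0.   , -0.087]))
144 (array([-1.  , -0.15,  0.07]), array([ 0.   ,  0.   , -0.104]))
145 (array([-1.16, -0.16,  0.07]), array([ 0.   ,  0.   , -0.122]))
146 (array([-1.33, -0.17,  0.07]), array([ 0.   ,  0.   , -0.139]))
147 (array([-1.5 , -0.17,  0.07]), array([ 0.   ,  0.   , -0.157]))
```

View pics/c4.png

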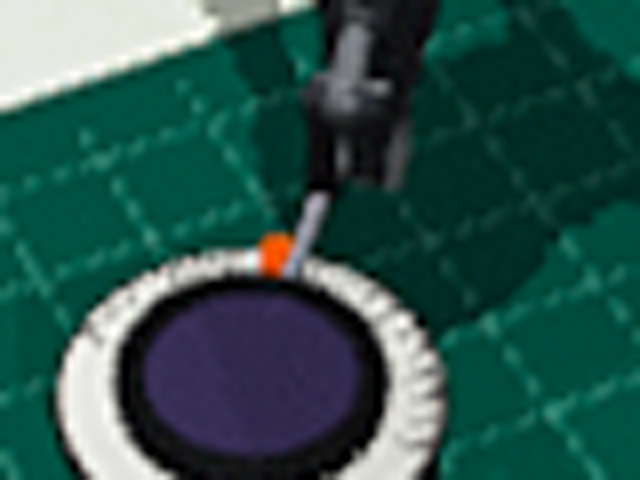

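The rod runs from (266,168) to (270,159) and covers the right edge of the tab at (264.5,166.5). It needs roughly 5° more.

Call:
{"api": "send_rows", "payload": {"motion": [[[-0.16, -0.04, 0], [0, 0, -0.017], 0], [[-0.33, -0.07, 0], [0, 0, -0.035], 0], [[-0.5, -0.09, 0], [0, 0, -0.052], 0], [[-0.66, -0.11, 0], [0, 0, -0.069], 0], [[-0.83, -0.13, 0], [0, 0, -0.087], 0], [[-0.83, -0.13, 0], [0, 0, -0.087], 0], [[-0.83, -0.13, 0], [0, 0, -0.087], 0]]}}

```text
time_s: 7.72
tcp_pos: [0.4963, 0.0525, 0.3106]
tcp_rot: [-2.811, -1.402, 0.001]
force: [0.4, -0.6, -0.4]
finger_gap: -0.004
gripper_force: 0.0
```

Call:
{"api": "send_rows", "payload": {"motion": [[[0.5, 0, 0], [0, 0, 0], 0], [[1.5, 0, 0], [0, 0, 0], 0], [[3, 0, 0], [0, 0, 0], 0], [[4, 0, -1], [0, 0, 0], 0], [[4, 0, -4], [0, 0, 0], 0], [[4, 0, -8], [0, 0, 0], 0], [[5, 0, -12], [0, 0, 0], 0], [[5, 0, -12], [0, 0, 0], 0], [[5, 0, -12], [0, 0, 0], 0]]}}

```text
time_s: 8.85
tcp_pos: [0.5263, 0.0928, 0.4306]
tcp_rot: [-2.811, -1.403, 0.0]
force: [0.3, 0.3, -0.3]
finger_gap: -0.002
gripper_force: 0.0
```

```bash
python3 - <<'E'
from h import *
C=np.array([.5615,-.019])
a,_=shot("scene","s5"); b,_=shot("top","t5")
f=lambda a,x,y:cv2.resize(a[y:y+50,x:x+50,::-1],(400,400),interpolation=cv2.INTER_CUBIC)
cv2.imwrite("pics/c5.png",np.hstack([f(b,220,190),f(a,240,140)]))
s=ctrl.sense();print(s["tcp_pos"],s["force"])
E
```

```text
[0.52619291 0.09259381 0.42984009] [0.19385206 0.16396621 0.0487995 ]
```

View pics/c5.png

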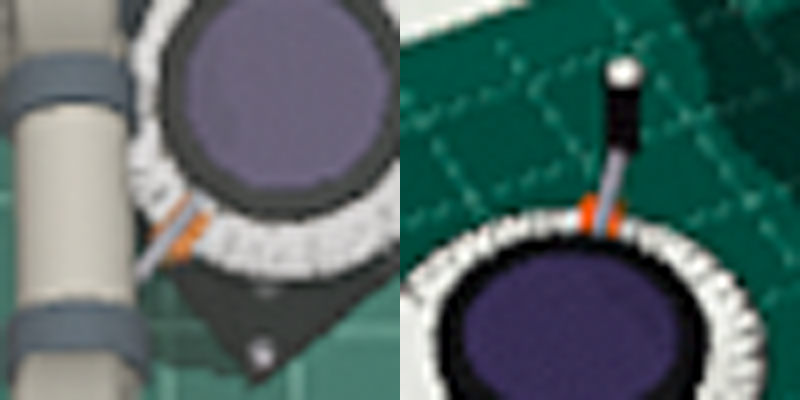

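Both views show the rod across the orange tab. The knob top is at (267.7,148.3) in the scene view, and the rod looks slightly clockwise of the tab's middle in the top view, so I'll put numbers on it.

```bash
python3 - <<'E'
from h import *
C=np.array([.5615,-.019])
br=lambda n,P,z:(lambda v:(np.hypot(*v.T).round(4),np.degrees(np.arctan2(v[:,1],v[:,0])).round(1)))(onz(n,P,z)[:,:2]-(onz(n,[[255.34,201.6] if n=="top" else [260.9,184.2]],.117)[0,:2]))
print("knob scene",br("scene",[[267.7,148.3]],.16))
print("rod scene",br("scene",[[240+600.5/8-50-.5,140+228/8-.5],[240+618/8-50-.5,140+160/8-.5]],.124))
print("rod top",br("top",[[220+195.5/8-.5,190+205.5/8-.5],[220+145.5/8-.5,190+270.5/8-.5]],.124))
# tab from pixels by colour, top crop midpoints of extents
print("tab top",br("top",[[242.1,218.7]],.1195),"scene",br("scene",[[264.9,166.6]],.1195))
C=np.array([.5615,-.019])
def pose(th,back,z):
  t=np.radians(th); return list(C+.095*np.array([np.cos(t),np.sin(t)])-back*np.array([-np.sin(t),np.cos(t)]))+[z]
print(rel(pose(143,.05,.31),53),rel(pose(143,.018,.31),53),rel(pose(144.5,.018,.31),54.5))
E
```

```text
knob scene (array([0.0986]), array([142.2]))
rod scene (array([0.0552, 0.089 ]), array([142.5, 142.4]))
rod top (array([0.0521, 0.0813]), array([141.8, 142.4]))
tab top (array([0.0629]), array([143.5])) scene (array([0.0647]), array([143.1]))
(array([-1.77,  0.05, 11.99]), array([-0.001,  0.001,  0.001])) (array([-4.97,  0.05, 11.99]), array([-0.001,  0.001,  0.001])) (array([-5.22,  0.  , 11.99]), array([-0.001,  0.001, -0.025]))
```

The lever is at about 142.3° and the mark at about 143.3°, roughly 1° off against the 5° allowed. Next, the button.

```bash
python3 - <<'E'
from h import *
for n,nr in(("top",(349,240)),("scene",(154,204))):
    a=cv2.imread(f"pics/{n}0.png"); d=np.load(f"pics/{n}0.npy"); H,S,V=cv2.split(cv2.cvtColor(a,cv2.COLOR_BGR2HSV))
    m=((H>50)&(H<80)&(V>(100 if n=="top" else 90))&(S>100)).astype(np.uint8); k,l,s,c=cv2.connectedComponentsWithStats(m)
    i=1+np.argmin(np.hypot(*(c[1:]-nr).T)+(s[1:,4]<15)*1e3); yx=np.argwhere(l==i); uv=yx[:,::-1].astype(float)
    o,r=ray(n,uv); K,k1,M,t=cam(n); P=o+r*d[yx[:,0],yx[:,1]][:,None]
    print(n,c[i],s[i],np.percentile(P[:,2],[10,50,80,95]).round(4),P[:,:2].mean(0), onz(n,[c[i]],.065))
s=ctrl.sense(); print(rel([.4563,-.3036,.43],53),s["qpos"].round(2))
E
```

```text
top [349.44444444 240.22222222] [345 236  10  10  72] [0.0663 0.0709 0.072  0.0742] [ 0.45559428 -0.30110772] [[ 0.45595566 -0.30235922  0.065     ]]
scene [153.234375 202.5     ] [149 199  10   8  64] [0.0701 0.073  0.075  0.0759] [ 0.45526346 -0.30063914] [[ 0.44864105 -0.30013046  0.065     ]]
(array([-35.86,  18.23,   0.  ]), array([-0.001,  0.001,  0.001])) [ 0.06  0.34  1.53 -0.    1.27  0.71]
```

Call:
{"api": "send_rows", "payload": {"motion": [[[-3.6, 1.8, 0], [0, 0, 0], 0], [[-7.2, 3.6, 0], [0, 0, 0], 0], [[-10.8, 5.4, 0], [0, 0, 0], 0], [[-14.3, 7.2, 0], [0, 0, 0], 0], [[-17.9, 9, 0], [0, 0, 0], 0], [[-21.5, 10.8, 0], [0, 0, 0], 0], [[-25, 12.6, 0], [0, 0, 0], 0], [[-28.6, 14.4, 0], [0, 0, 0], 0], [[-32.1, 16.2, 0], [0, 0, 0], 0], [[-35.7, 18, 0], [0, 0, 0], 0], [[-35.7, 18, 0], [0, 0, 0], 0], [[-35.7, 18, 0], [0, 0, 0], 0]]}}

```text
time_s: 10.45
tcp_pos: [0.4555, -0.3006, 0.4299]
tcp_rot: [-2.81, -1.401, 0.001]
force: [-0.4, 0.4, -0.5]
finger_gap: -0.001
gripper_force: 0.0
```

```bash
python3 - <<'E'
from h import *
s=ctrl.sense();print(s["tcp_pos"],rel([.4555,-.301,.255],53))
E
```

```text
[ 0.45552721 -0.30060849  0.42992319] (array([-0.04,  0.05, 17.49]), array([-0.002, -0.   ,  0.   ]))
```

Call:
{"api": "send_rows", "payload": {"motion": [[[0, 0, 4], [0, 0, 0], 0], [[0, 0, 8], [0, 0, 0], 0], [[0, 0, 12], [0, 0, 0], 0], [[0, 0, 15], [0, 0, 0], 0], [[0, 0, 17], [0, 0, 0], 0], [[0, 0, 17], [0, 0, 0], 0], [[0, 0, 17], [0, 0, 0], 0]]}}

```text
time_s: 11.32
tcp_pos: [0.4561, -0.3005, 0.2614]
tcp_rot: [2.81, 1.404, 0.001]
force: [0.8, -0.7, -0.1]
finger_gap: 0.001
gripper_force: 0.0
```

```bash
python3 - <<'E'
from h import *
a,_=shot("scene","s6"); b,_=shot("top","t6")
f=lambda a,x,y:cv2.resize(a[y:y+80,x:x+80,::-1],(400,400),interpolation=cv2.INTER_CUBIC)
cv2.imwrite("pics/c6.png",np.hstack([f(a,230,130),f(a,110,160)]))
s=ctrl.sense();print(s["tcp_pos"],s["force"])
E
```

```text
[ 0.45600875 -0.30084437  0.26167561] [ 0.07805447 -0.32432229 -0.38158639]
```

View pics/c6.png

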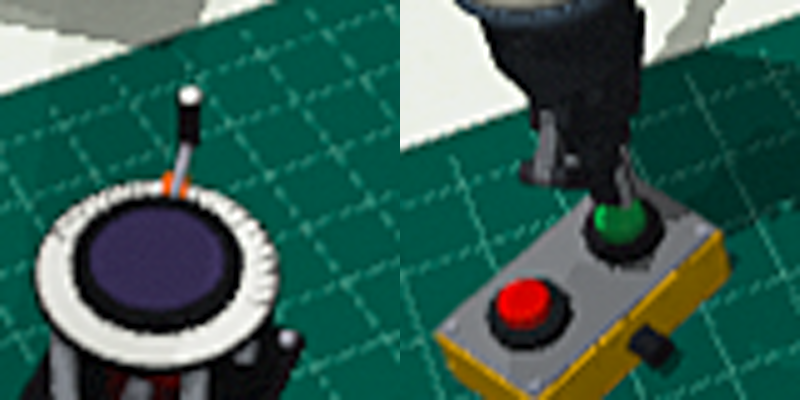

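The rod lies over the tab, and the fingertips are straight above the green cap, well clear of the red one. I'll press gently.

Call:
{"api": "send_rows", "payload": {"motion": [[[0, 0, 0.8], [0, 0, 0], 0], [[0, 0, 1.4], [0, 0, 0], 0], [[0, 0, 1.7], [0, 0, 0], 0], [[0, 0, 1.9], [0, 0, 0], 0], [[0, 0, 1.9], [0, 0, 0], 0]]}}

```text
time_s: 12.05
tcp_pos: [0.4556, -0.3009, 0.2416]
tcp_rot: [-2.811, -1.403, 0.0]
force: [-1.7, 0.5, 3.9]
finger_gap: -0.003
gripper_force: 1.8
```

Call:
{"api": "send_rows", "payload": {"motion": [[[0, 0, 0.1], [0, 0, 0], 0], [[0, 0, 0.2], [0, 0, 0], 0], [[0, 0, 0.2], [0, 0, 0], 0]]}}

```text
time_s: 12.42
tcp_pos: [0.4556, -0.3009, 0.2397]
tcp_rot: [-2.811, -1.403, 0.0]
force: [-2.1, 1.4, 4.9]
finger_gap: -0.001
gripper_force: 2.3
```

Call:
{"api": "send_rows", "payload": {"motion": [[[0, 0, 0.1], [0, 0, 0], 0], [[0, 0, 0.15], [0, 0, 0], 0], [[0, 0, 0.15], [0, 0, 0], 0]]}}

```text
time_s: 12.8
tcp_pos: [0.4556, -0.3009, 0.2391]
tcp_rot: [2.81, 1.403, 0.0]
force: [-6.1, 5.2, 23.7]
finger_gap: 0.001
gripper_force: 12.1
```

Hard stop reached, so the button is fully down. I'll release it and lift.

Call:
{"api": "send_rows", "payload": {"motion": [[[0, 0, -0.5], [0, 0, 0], 0], [[0, 0, -2], [0, 0, 0], 0], [[0, 0, -5], [0, 0, 0], 0], [[0, 0, -10], [0, 0, 0], 0], [[0, 0, -15], [0, 0, 0], 0], [[0, 0, -15], [0, 0, 0], 0], [[0, 0, -15], [0, 0, 0], 0], [[0, 0, -15], [0, 0, 0], 0]]}}

```text
time_s: 13.8
tcp_pos: [0.4555, -0.3008, 0.3872]
tcp_rot: [-2.809, -1.402, 0.001]
force: [1.4, -0.9, -0.5]
finger_gap: 0.0
gripper_force: 0.0
```

```bash
python3 - <<'E'
from h import *
s=ctrl.sense();print(s["tcp_pos"],s["force"]); print(ctrl.job_done())
E
```

```text
[ 0.45546781 -0.30078551  0.38722636] [ 1.35773795 -0.9091357  -0.54947373]
the job is handed in; nothing more can be done
None
```

I handed the job in at about 14 s: the lever rests over the orange mark (about 1° off by my camera measurement), and I pressed the green button to its hard stop and let it go, without touching the red one; no verdict came back.

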